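Crank a specimen clamp tight

ROBOT

A 6-joint arm with a two-finger parallel gripper is mounted at the origin on the work surface. World frame = base frame: x ahead of the robot, y to its left, z up, the work surface at z = 0. Lengths are in m, angles in degrees, forces in N, time in s.
With the tool pointing down it reaches from about 0.25 to 0.725 m from the base axis. Payload 9.7 kg.
Tool frame: the origin (TCP) lies midway between the tips of the shut fingers; the grasp point (between the pads) lies 19 mm behind it; x points along the fingers, y is the direction in which the jaws open and shut, and the axes are right-handed (so a half turn about x gives the same grasp; the last joint's range is limited). The gripper opens to 85 mm and grips with 20 to 120 N. Pads are 22 mm wide; open, the fingers measure 114 mm over their backs; the gripper's body (76 mm by 85 mm) begins 54 mm behind the grasp point. The pads swing forward as they close: fully open they stand 13 mm farther back than shut.
Start: joints at [70.703, 4.979, 10.078, 95.1, 0, 90], TCP at [0.182, 0.519, 0.231] pointing down, gripper open.
Joint ranges: [-179.16, 179.16], [-48.56, 103.87], [-65.8, 70.77], [-126.05, 130.52], [-82.76, 87.17], [-180, 180]. Speed limits (degrees/s): [127.2, 127.2, 147.25, 180, 180, 180].

INTERFACE

Orientations are given as [roll, pitch, yaw] about the fixed x, y, z axes, in that order (R = Rz(yaw) Ry(pitch) Rx(roll)).
In Python, from workcell import bot, cams gives the robot as it stands.
- The arm moves only by the tool apply_moves, never from a script. Its argument "commands" is a list of rows, each a list of 5 numbers: the shift along the tool's x, y, z in m, then the turn about the tool's x in rad, then the opening, from -1 (shut) to 1 (fully open). In form: [[tx, ty, tz, roll, hand], ...]. A call has 1 to 12 rows; each row is the pose to reach, as a shift and turn from the pose measured when the call began, along the tool's axes at that moment; what a row does not reach only later rows make up. A row lasts 1/10 s, in which the tool goes at most 50 mm and 8.59 degrees, less where a joint would pass 70% of its speed; a pose out of reach is approached as far as the arm can. A call with a gripper value outside its range is refused whole. The fingers move at their own pace and stop on an object; "newtons" is the grip in N (left out, the last holds). Time passes only in rows, so rows that repeat a pose let the fingers close. It gives the time, the measured TCP pose, the force and the opening at its end, in the units of the state.
- bot.get_obs(): the state, without advancing time (a new reading comes with each control period).
- cams.camera(name): name is "scene" or "top" or "wrist"; returns a dict with "frame" (480x640x3 uint8, blue, green, red), "depth" (480x640 float32, m along the optical axis (not along the pixel's ray), 0 where there is no reading), "camera_matrix" (3x3 intrinsics, pixels), "R" (3x3) and "t" (3): a world point X has camera coordinates R X + t; the wrist camera has in their place "mount" (4x4, takes a point from camera to tool coordinates, whose origin is the TCP and whose axes are the tool frame's). Camera axes: x right, y down, z forward; pixel columns grow to the right and rows downward; lengths in m; the calibration is good to about 2 mm. A picture is of the moment at which its call begins: read the wrist's pose just before it.
- bot.job_done(): hands the job in, once; it reports no verdict.
Trained networks look in the newest picture that a camera, given by its name, has taken for a name from the list of things; names that differ only in an ending like _2 or _b are one class to them, and where a whole thing is asked for, a point or a joint stands for the part that bears it (a point fixed in the world has none). Each returns a list of dicts, best first, with "confidence" (0 to 1); they miss things now and then, are a little off and sometimes report something else, mostly with a low value. They report only what shows in the picture. A call takes as long as a camera call.
- cams.spot_in(name, camera): "rect" ([left, top, right, bottom] in pixels, round what is visible of it).
The state is a dict: "time": time; "q": joint angles; "qd": joint speeds; "joint_efforts": joint torques, N m; "ee_pos": TCP position; "tcp_rot": TCP orientation; "wrist_force": force on the tool from outside, world axes, zero at the start; "torque": the same for the moment, N m; "opening": finger opening in m.
Only numpy, scipy, OpenCV 4.12 (cv2) and the standard library are available. Lean on these libraries where they do the work, as an engineer would, in place of code of your own. Each camera call takes 0.05 s, during which the arm holds its last target. There are 200 camera calls.

TASK

Take the loose hand crank off its parking stand, fit it fully down on the square drive end of the specimen clamp and wind it clockwise, as many full turns as it takes, until you feel the jaw come up tight on the blue sample; do not over-tighten it. Leave the crank seated on the drive end, let go, and leave everything else on the bench alone.

Things in the scene. Friction and masses are not known exactly. Their poses are not given: they have to be found in the camera images.
- crank: Loose hand crank, about 0.35 kg. Origin: centre of the hub's underside = mouth of its socket; z up, x along the arm to the handle. Hub: dark steel 36 x 36 x 26 mm with a downward 15.2 mm square socket, 23.5 mm deep, sides along x and y, 2 mm chamfer at the mouth. Aluminium arm 24 mm wide, 10 mm thick, top 36 mm above the origin, from x = -18 to 72 mm.
- crank_block (a point): Centre of the crank's dark steel grip block: 22 x 22 mm, sides along the crank's x and y, on the socket axis, from 36 to 70 mm above the hub's underside (this point: 55 mm). Hold here to lift and seat the crank.
- crank_handle (a point): Centre of the crank's red upright handle sleeve, 20 mm diameter, 60 mm from the socket axis, from 38 to 83 mm above the hub's underside (this point: 62 mm). The sleeve spins freely on its pin, so a hand holding it can go round the circle of 60 mm radius without turning.
- stand: Black parking block 70 x 70 x 20 mm, fixed. Origin: centre of its underside. A round pin, 11 mm diameter, rises 17 mm above its top into the parked crank's socket; the parked hub rests on its top, 20 mm above the bench.
- drive_end (a point): Centre of the top of the clamp's brass drive end: 14 mm square, its top 3 mm stepped in to 11 mm square. It stands 22 mm above the collar that the hub comes to rest on. The axes turn with the shaft: x and y along the square's sides, z up.
- drive_seat (a point): Point on the shaft axis on top of the fixed collar (44 mm diameter), 75 mm above the bench. The crank's origin is here when it is fully seated.
- jaw: Moving steel jaw with a sprung dark face plate, 74 mm wide, top 71 mm above the bench; origin at its underside. It slides along its own y, away from the gearbox, towards a blue sample on a steel stop. The stop is set differently each time; its place is not reported.
- weight: Bystander: brass calibration weight, 42 mm diameter, 60 mm high, origin under its centre.
- jar: Bystander: amber jar, 56 mm diameter, 80 mm high, origin under its centre.
- wrench: Bystander: wrench, 170 mm long, lying on the bench.
- screwdriver: Bystander: screwdriver, 190 mm long, lying on the bench.
- sample_a: Bystander: spare blue sample bar 100 x 30 x 14 mm in a grey tray.
- sample_b: Bystander: spare aluminium sample bar 100 x 30 x 14 mm in the same tray.
- shaft: The drive shaft that carries the drive end. Turning it clockwise, seen from above, closes the jaw, 10 mm a turn; 2 to 4 turns are needed. Running takes about 3.5 N at the handle; once the jaw meets the sample this grows by about 5 N per radian. Tight: 2 N above running, best about 4 N, over-tight: 8 N. Let go, it may spring back a little, then holds by itself.
- clamp: The specimen clamp, fixed. Origin on the bench under the shaft axis. Grey gearbox 90 x 90 mm, 68 mm high, the drive end in its centre; aluminium bed 100 mm wide, from y = -55 to 305 mm. Nothing on it but the drive end is higher than 82 mm.

How it is judged:
By the outcome, as a careful person would: the job done as asked, in the order asked, and still so for the second after the job is handed in, with the robot touching nothing.
It also fails if it takes over 66 s, if anything falls off the work surface, if the arm or the gripper's body presses on something with over 40 N, if the wrist force passes 120 N, or if a joint passes its speed limit or range.

## Working session

There is one attempt and no reset: what is moved stays moved. The work goes in short steps, Python scripts to look and compute and a tool call to move; the robot and the scene stay as the last step left them, time stands still between calls to the robot, and variables do not carry over. Pictures are saved under pics/ and viewed, about 8 in all and at most 12, crops included, and the job is handed in when it is done.

Besides the shell and the picture viewer there is one more tool, called after "Emit:" by a JSON object that holds its "method" and its "body", one argument or row to a line. apply_moves: Moves the arm, as the interface text tells. Its arguments: {"type":"object","properties":{"commands":{"type":"array"},"newtons":{"type":"number"}},"required":["commands"]}

```bash
ls; mkdir -p pics
cat > h.py <<'E'
import numpy as np, cv2
from workcell import bot, cams
from scipy.spatial.transform import Rotation as Ro
def world(c,u,v,d,T=None):
    K=c["camera_matrix"]; p=np.linalg.inv(K)@np.array([u,v,1.])*d
    if T is not None: 
        p=c["mount"][:3,:3]@p+c["mount"][:3,3]; return T[0]@p+T[1]
    return c["R"].T@(p-c["t"])
def cloud(c,T=None):
    d=c["depth"]; v,u=np.mgrid[:480,:640]; K=c["camera_matrix"]
    P=np.stack([u,v,np.ones_like(u)],-1).reshape(-1,3)@np.linalg.inv(K).T*d.reshape(-1,1)
    if T is not None: P=(P@c["mount"][:3,:3].T+c["mount"][:3,3])@T[0].T+T[1]
    else: P=(P-c["t"])@c["R"]
    P[d.reshape(-1)==0]=np.nan
    return P.reshape(480,640,3)
def tool():
    o=bot.get_obs(); return Ro.from_euler('xyz',o["tcp_rot"],degrees=True).as_matrix(),np.array(o["ee_pos"]),o
E
python3 - <<'E'
from h import *
R,p,o=tool(); print(o); print(R.round(3))
c=cams.camera("top"); cv2.imwrite("pics/top.png",c["frame"]); np.savez("top.npz",**c)
P=cloud(c)
for n in ["crank","stand","drive_end","crank_block","crank_handle","jaw","weight","jar","clamp","shaft"]:
    for r in cams.spot_in(n,"top")[:2]:
        x0,y0,x1,y1=r["rect"]; u,v=int((x0+x1)/2),int((y0+y1)/2); print(n,round(r["confidence"],2),np.round(r["rect"]),P[v,u].round(3))
E
```

```text
pics
{'time': 0.0, 'q': array([ 7.07027718e+01,  5.01152034e+00,  1.00349432e+01,  9.50986835e+01,
       -1.45285528e-03,  9.00011060e+01]), 'qd': array([-0.05347019,  0.00255573, -0.08331893, -0.04611122,  0.00464369,
       -0.07184462]), 'joint_efforts': array([-4.70951636e-04, -5.20390606e+01,  4.64803219e+01,  1.63072301e-02,
        2.56154999e-05, -3.57394200e-06]), 'ee_pos': array([0.18169213, 0.51888988, 0.23058341]), 'tcp_rot': array([ -88.89297586,   89.92472535, -108.1913091 ]), 'wrist_force': array([-0.38700549, -1.03986688,  0.13221309]), 'torque': array([-0.03320595, -0.05342017,  0.02351706]), 'opening': 0.08518476584370667}
[[-0.     0.33   0.944]
 [-0.001  0.944 -0.33 ]
 [-1.    -0.001  0.   ]]
crank 0.66 [322. 249. 356. 286.] [ 0.534 -0.22   0.056]
crank 0.16 [246. 241. 252. 247.] [ 0.586 -0.032  0.097]
stand 0.86 [323. 255. 364. 295.] [ 0.518 -0.226  0.092]
stand 0.18 [108. 221. 279. 283.] [0.573 0.1   0.036]
drive_end 0.47 [245. 240. 252. 248.] [ 0.584 -0.03   0.097]
crank_block 0.58 [320. 250. 359. 287.] [ 0.532 -0.22   0.055]
crank_handle 0.87 [318. 247. 356. 286.] [ 0.537 -0.213  0.057]
jaw 0.72 [245. 239. 251. 247.] [ 0.586 -0.028  0.098]
jaw 0.65 [200. 230. 228. 268.] [0.577 0.046 0.07 ]
weight 0.63 [275. 183. 294. 203.] [ 0.696 -0.102  0.057]
jar 0.91 [352. 171. 384. 197.] [ 0.71  -0.281  0.081]
clamp 0.62 [110. 221. 282. 282.] [0.574 0.099 0.02 ]
shaft 0.44 [243. 239. 252. 249.] [ 0.586 -0.028  0.098]
```

View pics/top.png

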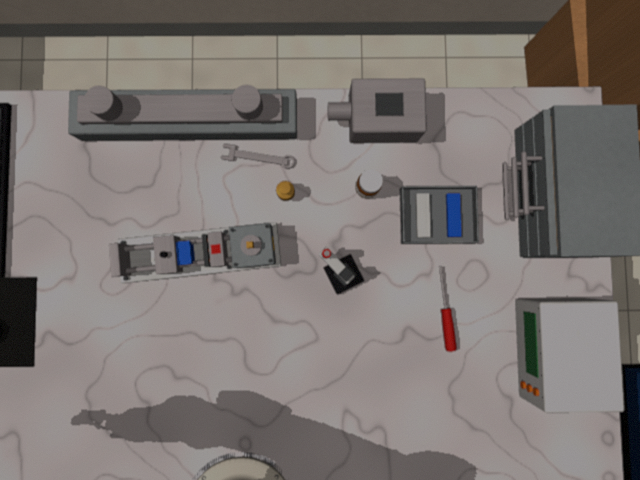

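The top view (looking down, +x up, +y left) shows the drive end at about (249,244), the parked crank hub at about (345,271) with the red handle at (327,254), and the jaw at (215,249) with the sample at (185,252). Next I'll move the wrist camera closer.

Emit:
{"method": "apply_moves", "body": {
  "commands": [
    [-0.06, -0.05, 0.05, 0, 1],
    [-0.08, -0.1, 0.09, 0, 1],
    [-0.08, -0.14, 0.13, 0, 1],
    [-0.08, -0.18, 0.17, 0, 1],
    [-0.08, -0.22, 0.21, 0, 1],
    [-0.08, -0.26, 0.25, 0, 1],
    [-0.08, -0.3, 0.29, 0, 1],
    [-0.08, -0.34, 0.33, 0, 1],
    [-0.08, -0.38, 0.37, 0, 1],
    [-0.08, -0.42, 0.41, 0, 1],
    [-0.08, -0.45, 0.43, 0, 1],
    [-0.08, -0.45, 0.43, 0, 1]
  ]
}}

```text
time: 1.75
ee_pos: [0.4231, -0.0116, 0.3114]
tcp_rot: [24.7, 89.9, 5.4]
wrist_force: [1.5, 1.6, -0.3]
opening: 0.0853
```

Run:
```python
from h import *
R,p,o=tool(); print(p,R.round(3),o["q"].round(1),o["time"])
c=cams.camera("wrist"); cv2.imwrite("pics/w1.png",c["frame"]); print(c["mount"].round(3),c["camera_matrix"])
for n in ["crank","drive_end","crank_block","crank_handle","jaw","stand"]:
    for r in cams.spot_in(n,"wrist")[:2]: print(n,round(r["confidence"],2),np.round(r["rect"]))
np.savez("w1.npz",P=cloud(c,(R,p)),f=c["frame"])
```

```text
[ 0.42312838 -0.01163966  0.31143014] [[ 0.001  0.331  0.944]
 [ 0.     0.944 -0.331]
 [-1.     0.     0.001]] [ -1.6  -9.6   5.1 104.6   0.   17.7] 1.75
[[ 0.001 -0.262  0.965 -0.142]
 [ 1.     0.001 -0.001  0.001]
 [-0.001  0.965  0.262 -0.067]
 [ 0.     0.     0.     1.   ]] [[339.60009317   0.         319.55971074]
 [  0.         339.60009317 240.48601758]
 [  0.           0.           1.        ]]
crank 0.94 [209. 335. 235. 378.]
crank 0.55 [376. 263. 425. 337.]
drive_end 0.48 [343. 326. 351. 350.]
crank_block 0.77 [209. 330. 240. 377.]
crank_handle 0.62 [212. 334. 239. 380.]
crank_handle 0.25 [ 88. 436. 113. 461.]
jaw 0.57 [375. 264. 422. 335.]
stand 0.57 [162. 282. 232. 325.]
```

View pics/w1.png

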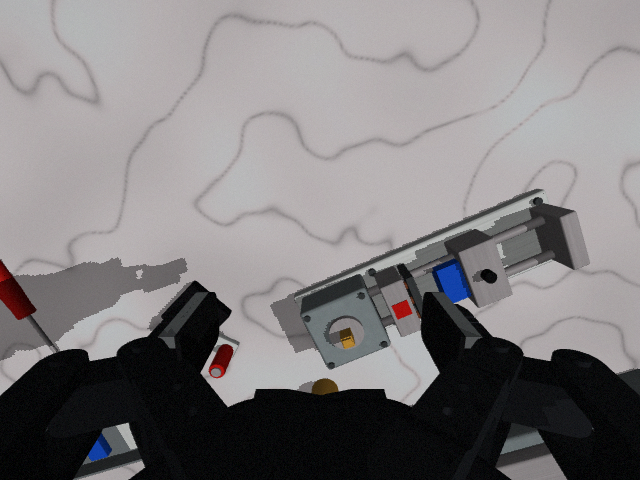

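The wrist view shows the drive end at (347,338), the crank handle at (222,360) and the crank behind the left finger at (205,300). I'll get positions from the depth cloud, with the top view for the crank.

Run:
```python
from h import *
d=np.load("w1.npz"); P=d["P"]; f=d["f"].astype(int)
c=dict(np.load("top.npz")); Q=cloud(c); g=c["frame"].astype(int)
def sel(n,P,f,m):
    X=P[m]; 
    if len(X): print(n,len(X),"med",np.nanmedian(X,0).round(4),"min",np.nanmin(X,0).round(4),"max",np.nanmax(X,0).round(4))
for nm,P_,f_ in(("w",P,f),("t",Q,g)):
    x,y,z=P_[...,0],P_[...,1],P_[...,2]
    red=(f_[...,2]>110)&(f_[...,1]<70)&(f_[...,0]<70)
    nearC=(abs(x-.54)<.1)&(abs(y+.22)<.1)
    sel(nm+" handle",P_,f_,red&nearC&(z>.06))
    sel(nm+" handletop",P_,f_,nearC&(z>.098))
    sel(nm+" blocktop",P_,f_,nearC&(z>.08)&(z<.096)&~red)
    sel(nm+" arm",P_,f_,nearC&(z>.05)&(z<.06))
    sel(nm+" stand",P_,f_,nearC&(z>.015)&(z<.025))
    br=(abs(x-.585)<.04)&(abs(y+.03)<.04)
    sel(nm+" drive",P_,f_,br&(z>.09)&(z<.105))
    sel(nm+" collar",P_,f_,br&(z>.0735)&(z<.078))
    sel(nm+" gear",P_,f_,(abs(x-.585)<.09)&(abs(y+.03)<.09)&(abs(z-.068)<.003))
    blue=(f_[...,0]>120)&(f_[...,2]<60)&(z>.03)&(abs(y-.1)<.1)&(abs(x-.57)<.1)
    sel(nm+" sample",P_,f_,blue)
# ascii stand edges
```

```text
w handle 84 med [ 0.5606 -0.1871  0.1027] min [ 0.5535 -0.1993  0.1008] max [ 0.5716 -0.181   0.105 ]
w handletop 211 med [ 0.5609 -0.1883  0.1031] min [ 0.5527 -0.1995  0.0984] max [ 0.5716 -0.1804  0.1062]
w blocktop 135 med [ 0.5558 -0.1838  0.0879] min [ 0.5523 -0.1961  0.0801] max [ 0.5703 -0.18    0.0959]
w arm 225 med [ 0.5545 -0.1886  0.0555] min [ 0.5423 -0.2096  0.0502] max [ 0.5782 -0.1749  0.0598]
w stand 470 med [ 0.4928 -0.2233  0.0195] min [ 0.4736 -0.2762  0.0152] max [ 0.5448 -0.1854  0.0231]
w drive 146 med [ 0.5802 -0.0306  0.0959] min [ 0.575  -0.038   0.0902] max [ 0.5887 -0.0238  0.0984]
w collar 635 med [ 0.5783 -0.0285  0.0748] min [ 0.5605 -0.0527  0.0735] max [ 0.6052 -0.0092  0.0779]
w gear 4205 med [ 0.5725 -0.0138  0.0679] min [ 0.5333 -0.0788  0.065 ] max [0.6307 0.06   0.071 ]
w sample 699 med [0.5666 0.1129 0.0617] min [0.5427 0.0981 0.0592] max [0.5925 0.1307 0.0643]
t handle 31 med [ 0.5613 -0.1887  0.1026] min [ 0.555 -0.199  0.084] max [ 0.5716 -0.1826  0.1054]
t handletop 72 med [ 0.5642 -0.1907  0.1038] min [ 0.555  -0.1991  0.0996] max [ 0.5736 -0.1825  0.1112]
t blocktop 114 med [ 0.5197 -0.232   0.0905] min [ 0.5072 -0.2446  0.0838] max [ 0.5596 -0.1828  0.0934]
t arm 270 med [ 0.5431 -0.2112  0.056 ] min [ 0.502  -0.2506  0.0503] max [ 0.578  -0.1771  0.0599]
t stand 596 med [ 0.5126 -0.238   0.0202] min [ 0.4766 -0.2759  0.0151] max [ 0.5659 -0.1886  0.0249]
t drive 49 med [ 0.5836 -0.0317  0.0955] min [ 0.5774 -0.0381  0.0914] max [ 0.5902 -0.0248  0.0997]
t collar 219 med [ 0.5846 -0.0331  0.0753] min [ 0.5636 -0.0668  0.0735] max [ 0.6229 -0.0096  0.078 ]
t gear 1519 med [ 0.5817 -0.0193  0.0683] min [ 0.5366 -0.0789  0.065 ] max [0.6323 0.0599 0.071 ]
t sample 245 med [0.5697 0.1116 0.0621] min [0.5462 0.0978 0.057 ] max [0.5934 0.1254 0.0675]
```

Emit:
{"method": "apply_moves", "body": {
  "commands": [
    [0, -0.03, 0.03, -0.14, 1],
    [0, -0.06, 0.055, -0.28, 1],
    [0.01, -0.09, 0.08, -0.42, 1],
    [0.02, -0.12, 0.11, -0.56, 1],
    [0.04, -0.15, 0.14, -0.7, 1],
    [0.06, -0.176, 0.163, -0.84, 1],
    [0.08, -0.176, 0.163, -0.98, 1],
    [0.1, -0.176, 0.163, -1.105, 1],
    [0.11, -0.176, 0.163, -1.105, 1],
    [0.11, -0.176, 0.163, -1.105, 1]
  ]
}}

```text
time: 3.1
ee_pos: [0.5184, -0.2268, 0.2004]
tcp_rot: [102.0, 89.9, 146.0]
wrist_force: [0.4, 0.4, 0.2]
opening: 0.0856
```

Run:
```python
from h import *
R,p,o=tool(); print(p,R.round(3),o["q"].round(1),o["time"])
c=cams.camera("wrist"); cv2.imwrite("pics/w2.png",c["frame"]); P=cloud(c,(R,p)); f=c["frame"].astype(int)
np.savez("w2.npz",P=P,f=f)
x,y,z=P[...,0],P[...,1],P[...,2]; near=(abs(x-.535)<.09)&(abs(y+.22)<.09)
def rect(n,m):
    X=P[m][:,:2]; r=cv2.minAreaRect((X*1000).astype(np.float32)); print(n,len(X),np.round(r[0],1),np.round(r[1],1),round(r[2],1),np.nanmedian(P[m][:,2]).round(4))
red=(f[...,2]>110)&(f[...,1]<70)&(f[...,0]<70)
rect("handle",near&(z>.099)&(z<.106)&red)
b=near&(np.hypot(x-.519,y+.232)<.022)
rect("block",b&(z>.0875)&(z<.093))
rect("arm",near&(z>.052)&(z<.059))
rect("stand",near&(z>.017)&(z<.023))
```

```text
[ 0.51844821 -0.22682434  0.20036469] [[-0.001 -0.695  0.719]
 [ 0.001  0.719  0.695]
 [-1.     0.002 -0.   ]] [-23.6   6.7   8.5  91.9   0.  -67.6] 3.1
handle 211 [ 562.3 -190.7] [18.  18.1] 85.2 0.1025
block 790 [ 518.5 -231.3] [22.2 21.5] 43.0 0.0897
arm 1274 [ 537.4 -213.9] [87.8 24. ] 42.6 0.0556
stand 3015 [ 518.5 -231.6] [69.9 69.8] 26.3 0.0196
```

View pics/w2.png

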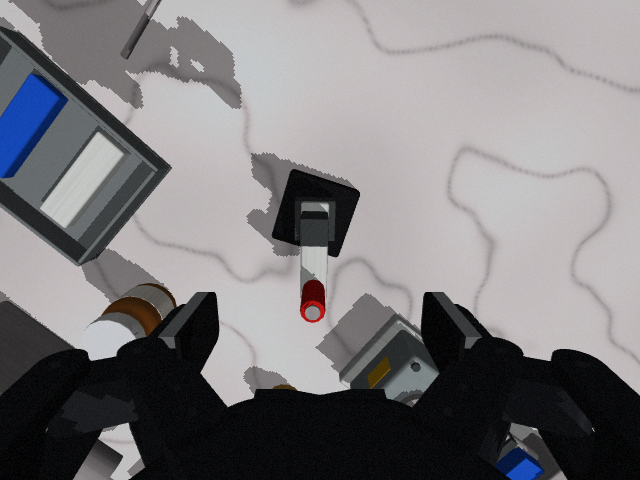

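The parked crank is seen from above: block at (314,215), arm pointing down the picture and handle at (313,313). The measured block is (0.5185,-0.2313) at yaw 42.8°, which matches the stand centre. I'll descend and grip.

Emit:
{"method": "apply_moves", "body": {
  "commands": [
    [0.03, -0.003, -0.003, 0.02, 1],
    [0.07, -0.003, -0.003, 0.02, 1],
    [0.1, -0.003, -0.003, 0.02, 1],
    [0.125, -0.003, -0.003, 0.02, 1],
    [0.141, -0.003, -0.003, 0.02, 1],
    [0.141, -0.003, -0.003, 0.02, 1],
    [0.141, -0.003, -0.003, 0.02, -1],
    [0.141, -0.003, -0.003, 0.02, -1],
    [0.141, -0.003, -0.003, 0.02, -1],
    [0.141, -0.003, -0.003, 0.02, -1],
    [0.141, -0.003, -0.003, 0.02, -1],
    [0.141, -0.003, -0.003, 0.02, -1]
  ],
  "newtons": 60
}}

```text
time: 4.35
ee_pos: [0.519, -0.2315, 0.0615]
tcp_rot: [-52.6, 89.9, -9.8]
wrist_force: [-0.3, 1.7, 6.7]
opening: 0.0206
```

Emit:
{"method": "apply_moves", "body": {
  "commands": [
    [-0.02, 0, 0, 0, -1],
    [-0.05, 0, 0, 0, -1],
    [-0.09, 0, 0, 0, -1],
    [-0.13, 0.01, 0.03, 0, -1],
    [-0.13, 0.025, 0.065, 0, -1],
    [-0.13, 0.04, 0.1, 0, -1],
    [-0.13, 0.055, 0.14, 0, -1],
    [-0.13, 0.07, 0.18, 0, -1],
    [-0.13, 0.085, 0.22, 0, -1],
    [-0.13, 0.1045, 0.263, 0, -1],
    [-0.13, 0.1045, 0.263, 0, -1],
    [-0.13, 0.1045, 0.263, 0, -1]
  ]
}}

```text
time: 5.55
ee_pos: [0.6404, 0.0251, 0.1904]
tcp_rot: [175.4, 89.9, -141.7]
wrist_force: [-1.2, -0.4, -3.8]
opening: 0.0211
```

Run:
```python
from h import *
R,p,o=tool(); print(p,R.round(3),o["q"].round(1),o["time"],o["wrist_force"],o["opening"])
c=cams.camera("wrist"); cv2.imwrite("pics/w3.png",c["frame"]); P=cloud(c,(R,p)); f=c["frame"].astype(int)
np.savez("w3.npz",P=P,f=f)
x,y,z=P[...,0],P[...,1],P[...,2]; near=(abs(x-.585)<.07)&(abs(y+.03)<.07)
def rect(n,m):
    X=P[m][:,:2]; r=cv2.minAreaRect((X*1000).astype(np.float32)); print(n,len(X),np.round(r[0],1),np.round(r[1],1),round(r[2],1),np.nanmedian(P[m][:,2]).round(4))
b=near&(np.hypot(x-.583,y+.031)<.02)
for lo,hi in((.0955,.1),(.0965,.1),(.085,.093),(.084,.1)): rect("drive%g"%lo,b&(z>lo)&(z<hi))
rect("collar",near&(np.hypot(x-.583,y+.031)<.03)&(z>.0735)&(z<.077))
```

```text
[0.64042245 0.02505089 0.19037045] [[-0.001 -0.682  0.732]
 [-0.001  0.732  0.682]
 [-1.     0.    -0.001]] [  2.3  17.2  19.7  92.5  -0.  -40.7] 5.55 [-1.22462481 -0.36426248 -3.77879769] 0.021127810076070692
drive0.0955 283 [582.6 -31. ] [13.5 11. ] 2.7 0.0968
drive0.0965 190 [582.7 -30.9] [10.9 10.9] 0.2 0.0971
drive0.085 34 [582.8 -31. ] [13.9 14.1] 2.3 0.0926
drive0.084 471 [582.7 -31.1] [14.  14.1] 2.3 0.0961
collar 2474 [582.7 -31. ] [43.3 43.5] 65.0 0.0748
```

View pics/w3.png

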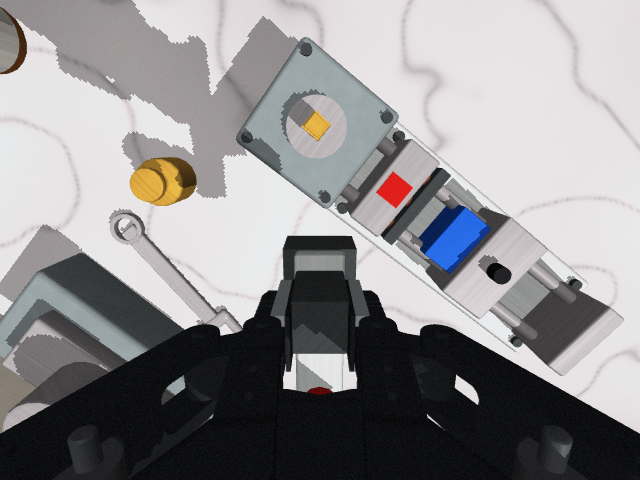

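The drive square is at (315,125) and the jaw plate and blue sample gap is at (430,210). The crank is held squarely at (320,300). The drive end measures (0.5827,-0.0310), about 2.3° from the world axes. Next I'll check the crank in the hand and the jaw gap from this same picture.

Run:
```python
from h import *
d=np.load("w3.npz"); P=d["P"]; f=d["f"]
R,p,o=tool()
T=(P-p)@R   # tool coords
x,y,z=P[...,0],P[...,1],P[...,2]
v,u=np.mgrid[:480,:640]
near=(abs(T[...,1])<.03)&(abs(T[...,2])<.035)
# block top faces: histogram of tool x
X=T[near&(v<400)]; h,e=np.histogram(X[:,0],bins=np.arange(-.06,.06,.004)); print([(round(a,3),b) for a,b in zip(e,h) if b>30])
for n,lo,hi in(("block",-.042,-.028),("armtop",-.006,.006),("hubtop",.006,.014)):
    m=near&(v<400)&(v>230)&(u>270)&(u<370)&(T[...,0]>lo)&(T[...,0]<hi); Y=T[m]
    if len(Y): print(n,len(Y),np.median(Y,0).round(4),Y.min(0).round(4),Y.max(0).round(4))
# clamp axis: from gearbox
m=(abs(x-.583)<.075)&(abs(y+.031)<.075)&(abs(z-.068)<.0025)&(v<210)&(u<400)
r=cv2.minAreaRect((P[m][:,:2]*1000).astype(np.float32)); print("gear",r)
a=np.radians(min([r[2]+90*k for k in range(-2,3)],key=lambda q:abs(q-0)))
yd=np.array([-np.sin(a),np.cos(a)]); xd=np.array([np.cos(a),np.sin(a)])
D=P[...,:2]-np.array([.5827,-.031]); cy=D@yd; cx=D@xd
blue=(f[...,0]>120)&(f[...,2]<70)&(cy<.2)&(cy>.08)
B=blue&(z>.055); print("sample y",np.percentile(cy[B],[1,50,99]).round(4),"z",np.nanmedian(z[B]), "x",np.percentile(cx[B],[1,99]))
J=(z>.066)&(z<.075)&(cy>.05)&(cy<.13)&(abs(cx)<.045)
hh,e=np.histogram(cy[J],bins=np.arange(.05,.135,.003)); print(list(zip(e.round(3),hh)))
for c0 in(-.02,-.01,0,.01,.02):
    s=(abs(cx-c0)<.002)&(cy>.055)&(cy<.13); i=np.argsort(cy[s]); print(c0,[(round(a*1000),round(b*1000)) for a,b in zip(cy[s][i][::6],z[s][i][::6])])
```

```text
[(np.float64(-0.06), np.int64(214)), (np.float64(-0.056), np.int64(1246)), (np.float64(-0.052), np.int64(820)), (np.float64(-0.048), np.int64(983)), (np.float64(-0.044), np.int64(561)), (np.float64(-0.04), np.int64(810)), (np.float64(-0.036), np.int64(378)), (np.float64(-0.032), np.int64(1276)), (np.float64(-0.028), np.int64(2537)), (np.float64(-0.024), np.int64(529)), (np.float64(-0.02), np.int64(460)), (np.float64(-0.016), np.int64(463)), (np.float64(-0.012), np.int64(405)), (np.float64(-0.008), np.int64(331)), (np.float64(-0.004), np.int64(174)), (np.float64(0.0), np.int64(143)), (np.float64(0.004), np.int64(961)), (np.float64(0.008), np.int64(146)), (np.float64(0.012), np.int64(368)), (np.float64(0.016), np.int64(616)), (np.float64(0.02), np.int64(150)), (np.float64(0.024), np.int64(156)), (np.float64(0.028), np.int64(135)), (np.float64(0.032), np.int64(124)), (np.float64(0.036), np.int64(127)), (np.float64(0.04), np.int64(56))]
block 2499 [-0.0321  0.0015 -0.0031] [-0.042  -0.0156 -0.011 ] [-0.028   0.019   0.0136]
armtop 779 [ 0.0015  0.0014 -0.0103] [-0.006  -0.0194 -0.017 ] [
[... 9363 characters left out ...]
 268), (90, 277), (90, 274), (90, 277), (90, 280), (90, 267), (90, 284), (90, 272), (90, 279), (90, 275), (91, 270), (91, 270), (91, 270), (91, 280), (91, 278), (91, 274), (91, 276), (91, 279), (91, 279), (91, 275), (91, 278), (91, 273), (91, 278), (91, 277), (91, 277), (91, 281), (91, 273), (91, 278), (91, 280), (91, 276), (91, 278), (92, 278), (92, 271), (92, 273), (92, 63), (93, 63), (93, 70), (93, 66), (94, 71), (95, 69), (96, 70), (97, 69), (98, 70), (99, 69), (100, 70), (101, 69), (102, 69), (103, 69), (112, 44), (113, 44), (114, 45), (116, 46), (117, 47), (118, 46), (119, 45), (120, 47), (121, 48), (122, 46), (123, 47), (124, 18), (125, 44), (126, 45), (127, 44), (128, 46), (129, 47)]
```

Emit:
{"method": "apply_moves", "body": {
  "commands": [
    [0, -0.001, -0.02, 0.14, -1],
    [0, -0.002, -0.04, 0.28, -1],
    [0, -0.003, -0.06, 0.42, -1],
    [0, -0.003, -0.0805, 0.56, -1],
    [0, -0.003, -0.0805, 0.71, -1],
    [0, -0.003, -0.0805, 0.71, -1],
    [0, -0.003, -0.0805, 0.71, -1]
  ]
}}

```text
time: 6.3
ee_pos: [0.583, -0.0339, 0.1909]
tcp_rot: [-103.0, 90.0, -100.6]
wrist_force: [-0.8, -0.2, -2.5]
opening: 0.021
```

Run:
```python
from h import *
R,p,o=tool(); print(p,R.round(3),o["q"].round(1),o["time"],o["wrist_force"])
d=np.array([.5837,-.0321,.1165])-p; print((R.T@d).round(4))
```

```text
[ 0.58304869 -0.03388809  0.19093043] [[-0.    -0.042  0.999]
 [-0.001  0.999  0.042]
 [-1.    -0.001 -0.   ]] [-3.3  9.  10.1 91.  -0.  -5.7] 6.3 [-0.79301223 -0.15993141 -2.53345644]
[0.0744 0.0018 0.0007]
```

Emit:
{"method": "apply_moves", "body": {
  "commands": [
    [0.02, 0.0018, 0.0007, 0, -1],
    [0.04, 0.0018, 0.0007, 0, -1],
    [0.046, 0.0018, 0.0007, 0, -1],
    [0.05, 0.0018, 0.0007, 0, -1],
    [0.053, 0.0018, 0.0007, 0, -1],
    [0.056, 0.0018, 0.0007, 0, -1],
    [0.059, 0.0018, 0.0007, 0, -1],
    [0.06, 0.0018, 0.0007, 0, -1]
  ]
}}

```text
time: 7.1
ee_pos: [0.5837, -0.0321, 0.1309]
tcp_rot: [-87.0, 90.0, -84.6]
wrist_force: [0.3, 0.7, -3.5]
opening: 0.0207
```

Emit:
{"method": "apply_moves", "body": {
  "commands": [
    [0.004, 0, 0, 0, -1],
    [0.008, 0, 0, 0, -1],
    [0.011, 0, 0, 0, -1],
    [0.013, 0, 0, 0, -1],
    [0.0145, 0, 0, 0, -1],
    [0.0155, 0, 0, 0, -1],
    [0.0155, 0, 0, 0, -1]
  ]
}}

```text
time: 7.8
ee_pos: [0.5837, -0.0321, 0.1165]
tcp_rot: [-42.7, 89.9, -40.3]
wrist_force: [-3.3, 0.8, 5.0]
opening: 0.0214
```

Seated: the TCP is at 0.1165 m as predicted, with contact force up. I'll release the block and move to the handle.

Emit:
{"method": "apply_moves", "body": {
  "commands": [
    [0, 0, 0, 0, 0.5],
    [0, 0, 0, 0, 0.5],
    [0, 0, 0, 0, 0.5],
    [0, 0, 0, 0, 0.5],
    [-0.035, 0, 0, 0, 0.5],
    [-0.065, 0, 0, 0, 0.5],
    [-0.065, 0, 0.03, 0, 0.5],
    [-0.065, 0, 0.06, 0, 0.5],
    [-0.065, 0, 0.06, 0, 0.5]
  ]
}}

```text
time: 8.7
ee_pos: [0.6459, -0.0294, 0.1798]
tcp_rot: [-87.8, 90.0, -85.4]
wrist_force: [-1.1, 0.3, -1.4]
opening: 0.064
```

Run:
```python
from h import *
R,p,o=tool(); print(p,R.round(3),o["q"].round(1),o["time"],o["wrist_force"],o["opening"])
c=cams.camera("wrist"); cv2.imwrite("pics/w4.png",c["frame"]); P=cloud(c,(R,p)); f=c["frame"].astype(int)
x,y,z=P[...,0],P[...,1],P[...,2]; near=(abs(x-.61)<.08)&(abs(y+.03)<.05)
def rect(n,m):
    X=P[m][:,:2]; 
    if len(X)<5: return print(n,len(X))
    r=cv2.minAreaRect((X*1000).astype(np.float32)); print(n,len(X),np.round(r[0],1),np.round(r[1],1),round(r[2],1),np.nanmedian(P[m][:,2]).round(4))
red=(f[...,2]>100)&(f[...,1]<70)&(f[...,0]<70)
rect("handle",near&(z>.153)&(z<.162)&(np.hypot(x-.643,y+.03)<.02))
rect("block",near&(np.hypot(x-.583,y+.031)<.02)&(z>.141)&(z<.149))
rect("arm",near&(z>.107)&(z<.114))
```

```text
[ 0.64585769 -0.02940658  0.1798137 ] [[ 0.    -0.042  0.999]
 [-0.001  0.999  0.042]
 [-1.    -0.001  0.   ]] [-2.6 17.8 19.3 91.4 -0.  -5. ] 8.7 [-1.05219334  0.31171853 -1.38580068] 0.06397214368995205
handle 1097 [642.3 -28.9] [19.3 19.1] 73.7 0.158
block 1930 [582.7 -31.3] [21.8 22. ] 2.6 0.1447
arm 2809 [609.1 -30.3] [87.8 24.1] 2.2 0.1107
```

View pics/w4.png

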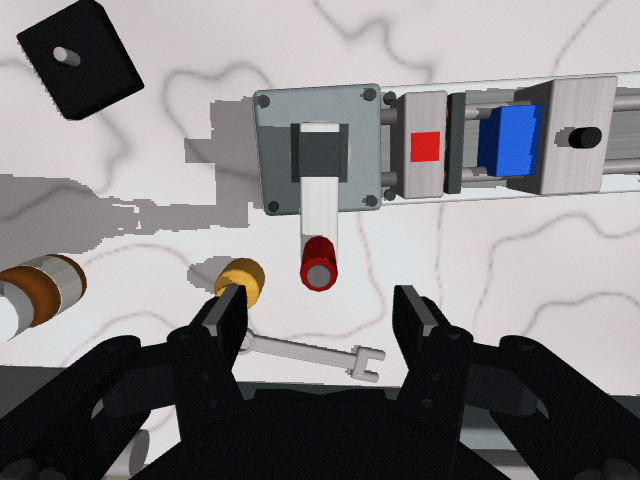

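The crank is seated: arm top at 0.111, block top at 0.145 and handle top at 0.158 all match the expected heights. In the picture, the handle is at (318,272) and the block at (319,150). The jaw plate at (455,143) is about 29 mm from the sample, so about 2.9 turns.

Emit:
{"method": "apply_moves", "body": {
  "commands": [
    [0.02, 0, -0.0024, 0, 0.5],
    [0.045, 0, -0.0024, 0, 0.5],
    [0.06, 0, -0.0024, 0, 0.5],
    [0.06, 0, -0.0024, 0, 0.5],
    [0.06, 0, -0.0024, 0, -1],
    [0.06, 0, -0.0024, 0, -1],
    [0.06, 0, -0.0024, 0, -1],
    [0.06, 0, -0.0024, 0, -1],
    [0.06, 0, -0.0024, 0, -1]
  ],
  "newtons": 40
}}

```text
time: 9.65
ee_pos: [0.6427, -0.0296, 0.1213]
tcp_rot: [-29.5, 89.9, -27.1]
wrist_force: [1.0, -0.4, 4.4]
opening: 0.0191
```

```bash
cat > arc.py <<'E'
from h import *
import sys
C=np.array([.5836,-.0322]); r=.060
def state():
    R,p,o=tool(); d=p[:2]-C; th=np.degrees(np.arctan2(d[1],d[0]))
    t=np.array([np.sin(np.radians(th)),-np.cos(np.radians(th))]) # clockwise tangent
    n=d/np.hypot(*d); F=o["wrist_force"][:2]
    print("t",o["time"],"p",p.round(4),"th",th.round(1),"rad",np.hypot(*d).round(4),"F",o["wrist_force"].round(2),"resist",round(-F@t,2),"radial",round(F@n,2),"open",o["opening"].round(4),"roll/q6",o["q"][5].round(1))
    return R,p,th
def rows(step,n,th0=None):
    R,p,th=state(); th=th if th0 is None else th0
    out=[]
    for k in range(1,n+1):
        a=np.radians(th-step*k); w=np.r_[C+r*np.array([np.cos(a),np.sin(a)]),p[2]]
        d=R.T@(w-p); out.append([0]+[round(float(v),4) for v in d[1:]]+[0,-1])
    print(out)
if __name__=="__main__": rows(float(sys.argv[1]),int(sys.argv[2]),float(sys.argv[3]) if len(sys.argv)>3 else None)
E
python3 arc.py 15 12
```

```text
Traceback (most recent call last):
  File "arc.py", line 17, in <module>
    if __name__=="__main__": rows(float(sys.argv[1]),int(sys.argv[2]),float(sys.argv[3]) if len(sys.argv)>3 else None)
                             ~~~~^^^^^^^^^^^^^^^^^^^^^^^^^^^^^^^^^^^^^^^^^^^^^^^^^^^^^^^^^^^^^^^^^^^^^^^^^^^^^^^^^^^^^
  File "arc.py", line 11, in rows
    R,p,th=state(); th=th if th0 is None else th0
           ~~~~~^^
  File "arc.py", line 8, in state
    print("t",o["time"],"p",p.round(4),"th",th.round(1),"rad",np.hypot(*d).round(4),"F",o["wrist_force"].round(2),"resist",round(-F@t,2),"radial",round(F@n,2),"open",o["opening"].round(4),"roll/q6",o["q"][5].round(1))
                                                                                                                                                                      ^^^^^^^^^^^^^^^^^^
AttributeError: 'float' object has no attribute 'round'
```

```bash
sed -i 's/o\["opening"\].round(4)/round(o["opening"],4)/; s/,p\[2\]\]; *$/,Z]/; s/,p\[2\]\]$/,Z]/' arc.py; sed -i 's/out.append(\[0\]/out.append([-0.003]/' arc.py; python3 arc.py 15 12
```

```text
t 9.65 p [ 0.6427 -0.0296  0.1213] th 2.5 rad 0.0592 F [ 1.03 -0.4   4.43] resist -0.45 radial 1.01 open 0.0191 roll/q6 -5.0Traceback (most recent call last):
  File "arc.py", line 17, in <module>
    if __name__=="__main__": rows(float(sys.argv[1]),int(sys.argv[2]),float(sys.argv[3]) if len(sys.argv)>3 else None)
                             ~~~~^^^^^^^^^^^^^^^^^^^^^^^^^^^^^^^^^^^^^^^^^^^^^^^^^^^^^^^^^^^^^^^^^^^^^^^^^^^^^^^^^^^^^
  File "arc.py", line 14, in rows
    a=np.radians(th-step*k); w=np.r_[C+r*np.array([np.cos(a),np.sin(a)]),Z]
                                                                         ^
NameError: name 'Z' is not defined
```

```bash
sed -i 's/,Z\]/,p[2]]/' arc.py; python3 arc.py 15 12
```

```text
t 9.65 p [ 0.6427 -0.0296  0.1213] th 2.5 rad 0.0592 F [ 1.03 -0.4   4.43] resist -0.45 radial 1.01 open 0.0191 roll/q6 -5.0
[[-0.003, -0.0155, -0.0012, 0, -1], [-0.003, -0.03, -0.0072, 0, -1], [-0.003, -0.0424, -0.0167, 0, -1], [-0.003, -0.052, -0.0291, 0, -1], [-0.003, -0.058, -0.0436, 0, -1], [-0.003, -0.0601, -0.0591, 0, -1], [-0.003, -0.0581, -0.0746, 0, -1], [-0.003, -0.0521, -0.0891, 0, -1], [-0.003, -0.0426, -0.1016, 0, -1], [-0.003, -0.0302, -0.1111, 0, -1], [-0.003, -0.0157, -0.1171, 0, -1], [-0.003, -0.0002, -0.1192, 0, -1]]
```

Emit:
{"method": "apply_moves", "body": {
  "commands": [
    [-0.003, -0.0155, -0.0012, 0, -1],
    [-0.003, -0.03, -0.0072, 0, -1],
    [-0.003, -0.0424, -0.0167, 0, -1],
    [-0.003, -0.052, -0.029, 0, -1],
    [-0.003, -0.058, -0.0435, 0, -1],
    [-0.003, -0.06, -0.059, 0, -1],
    [-0.003, -0.058, -0.0745, 0, -1],
    [-0.003, -0.052, -0.089, 0, -1],
    [-0.003, -0.0425, -0.1015, 0, -1],
    [-0.003, -0.03, -0.111, 0, -1],
    [-0.003, -0.0155, -0.117, 0, -1],
    [-0.003, 0, -0.119, 0, -1]
  ]
}}

```text
time: 10.85
ee_pos: [0.5231, -0.0354, 0.1233]
tcp_rot: [-76.5, 89.8, -74.1]
wrist_force: [6.6, -4.6, -12.2]
opening: 0.0191
```

```bash
sed -i 's/out.append(\[-0.003\]/out.append([0]/' arc.py; python3 arc.py 15 12 -177.5
```

```text
t 10.85 p [ 0.5231 -0.0354  0.1233] th -176.9 rad 0.0606 F [  6.62  -4.58 -12.19] resist 4.93 radial -6.37 open 0.0191 roll/q6 -6.1
[[0, 0.0161, 0.0026, 0, -1], [0, 0.0306, 0.0086, 0, -1], [0, 0.0431, 0.0181, 0, -1], [0, 0.0526, 0.0305, 0, -1], [0, 0.0587, 0.0449, 0, -1], [0, 0.0608, 0.0605, 0, -1], [0, 0.0588, 0.076, 0, -1], [0, 0.0528, 0.0905, 0, -1], [0, 0.0433, 0.1029, 0, -1], [0, 0.0309, 0.1125, 0, -1], [0, 0.0165, 0.1185, 0, -1], [0, 0.0009, 0.1206, 0, -1]]
```

Emit:
{"method": "apply_moves", "body": {
  "commands": [
    [0.0025, 0.0161, 0.003, 0, -1],
    [0.0025, 0.0306, 0.009, 0, -1],
    [0.0025, 0.0431, 0.0185, 0, -1],
    [0.0025, 0.0526, 0.031, 0, -1],
    [0.0025, 0.0587, 0.0453, 0, -1],
    [0.0025, 0.0608, 0.061, 0, -1],
    [0.0025, 0.0588, 0.0764, 0, -1],
    [0.0025, 0.0528, 0.091, 0, -1],
    [0.0025, 0.0433, 0.1033, 0, -1],
    [0.0025, 0.0309, 0.113, 0, -1],
    [0.0025, 0.0165, 0.119, 0, -1],
    [0.0025, 0.001, 0.121, 0, -1]
  ]
}}

```text
time: 12.05
ee_pos: [0.6434, -0.0296, 0.121]
tcp_rot: [-135.9, 89.9, -133.5]
wrist_force: [-7.5, 3.5, -0.3]
opening: 0.0194
```

```bash
sed -i 's/C=np.array(\[.5836/C=np.array([.584/' arc.py; python3 arc.py 15 12 2.5
```

```text
t 12.05 p [ 0.6434 -0.0296  0.121 ] th 2.5 rad 0.0595 F [-7.51  3.55 -0.27] resist 3.88 radial -7.34 open 0.0194 roll/q6 -5.0
[[0, -0.0156, -0.0015, 0, -1], [0, -0.0301, -0.0074, 0, -1], [0, -0.0425, -0.0169, 0, -1], [0, -0.0521, -0.0293, 0, -1], [0, -0.0581, -0.0438, 0, -1], [0, -0.0602, -0.0593, 0, -1], [0, -0.0582, -0.0748, 0, -1], [0, -0.0522, -0.0893, 0, -1], [0, -0.0427, -0.1018, 0, -1], [0, -0.0303, -0.1113, 0, -1], [0, -0.0158, -0.1174, 0, -1], [0, -0.0003, -0.1195, 0, -1]]
```

Emit:
{"method": "apply_moves", "body": {
  "commands": [
    [0, -0.0155, -0.002, 0, -1],
    [0, -0.03, -0.008, 0, -1],
    [0, -0.0423, -0.0174, 0, -1],
    [0, -0.0518, -0.0298, 0, -1],
    [0, -0.0578, -0.0442, 0, -1],
    [0, -0.0599, -0.0597, 0, -1],
    [0, -0.0579, -0.0752, 0, -1],
    [0, -0.052, -0.0896, 0, -1],
    [0, -0.0425, -0.102, 0, -1],
    [0, -0.03, -0.1115, 0, -1],
    [0, -0.0156, -0.1175, 0, -1],
    [0, 0, -0.1195, 0, -1]
  ]
}}

```text
time: 13.25
ee_pos: [0.5226, -0.0358, 0.122]
tcp_rot: [-111.2, 89.7, -108.9]
wrist_force: [-2.1, -4.2, 1.9]
opening: 0.019
```

```bash
sed -i 's/C=np.array(\[.584/C=np.array([.5835/; s/r=.060$/r=.0598/' arc.py; python3 arc.py 15 12 -177.5
```

```text
t 13.25 p [ 0.5226 -0.0358  0.122 ] th -176.7 rad 0.061 F [-2.05 -4.24  1.88] resist 4.12 radial 2.3 open 0.019 roll/q6 -6.0
[[0, 0.0164, 0.0032, 0, -1], [0, 0.0308, 0.0091, 0, -1], [0, 0.0433, 0.0185, 0, -1], [0, 0.0528, 0.0309, 0, -1], [0, 0.0588, 0.0453, 0, -1], [0, 0.0609, 0.0607, 0, -1], [0, 0.059, 0.0762, 0, -1], [0, 0.0531, 0.0907, 0, -1], [0, 0.0436, 0.1031, 0, -1], [0, 0.0313, 0.1127, 0, -1], [0, 0.0169, 0.1187, 0, -1], [0, 0.0014, 0.1208, 0, -1]]
```

Emit:
{"method": "apply_moves", "body": {
  "commands": [
    [0, 0.0164, 0.0028, 0, -1],
    [0, 0.0308, 0.0088, 0, -1],
    [0, 0.0433, 0.0182, 0, -1],
    [0, 0.0528, 0.0306, 0, -1],
    [0, 0.0588, 0.045, 0, -1],
    [0, 0.0609, 0.0606, 0, -1],
    [0, 0.059, 0.0761, 0, -1],
    [0, 0.0531, 0.0906, 0, -1],
    [0, 0.0436, 0.103, 0, -1],
    [0, 0.0313, 0.1126, 0, -1],
    [0, 0.0169, 0.1186, 0, -1],
    [0, 0.0014, 0.1206, 0, -1]
  ]
}}

```text
time: 14.45
ee_pos: [0.6431, -0.03, 0.1214]
tcp_rot: [-131.1, 89.8, -128.8]
wrist_force: [-8.4, 3.9, -1.9]
opening: 0.0191
```

```bash
python3 arc.py 15 12 2.5
```

```text
t 14.45 p [ 0.6431 -0.03    0.1214] th 2.1 rad 0.0596 F [-8.43  3.92 -1.93] resist 4.23 radial -8.29 open 0.0191 roll/q6 -4.9
[[0, -0.015, -0.0018, 0, -1], [0, -0.0295, -0.0077, 0, -1], [0, -0.0419, -0.0172, 0, -1], [0, -0.0515, -0.0295, 0, -1], [0, -0.0575, -0.0439, 0, -1], [0, -0.0596, -0.0594, 0, -1], [0, -0.0576, -0.0749, 0, -1], [0, -0.0517, -0.0893, 0, -1], [0, -0.0422, -0.1017, 0, -1], [0, -0.0299, -0.1113, 0, -1], [0, -0.0155, -0.1173, 0, -1], [0, 0.0, -0.1194, 0, -1]]
```

Emit:
{"method": "apply_moves", "body": {
  "commands": [
    [0, -0.015, -0.0022, 0, -1],
    [0, -0.0295, -0.008, 0, -1],
    [0, -0.0419, -0.0175, 0, -1],
    [0, -0.0515, -0.0298, 0, -1],
    [0, -0.0575, -0.044, 0, -1],
    [0, -0.0596, -0.0594, 0, -1],
    [0, -0.0576, -0.0749, 0, -1],
    [0, -0.0517, -0.0892, 0, -1],
    [0, -0.0422, -0.1014, 0, -1],
    [0, -0.0299, -0.1109, 0, -1],
    [0, -0.0155, -0.1168, 0, -1],
    [0, 0.0, -0.1188, 0, -1]
  ]
}}

```text
time: 15.65
ee_pos: [0.5229, -0.0362, 0.1223]
tcp_rot: [-119.3, 89.6, -117.1]
wrist_force: [-4.0, -4.7, 1.7]
opening: 0.019
```

```bash
python3 arc.py 15 12 -177.5
python3 - <<'E'
from h import *
R,p,o=tool(); c=cams.camera("wrist"); cv2.imwrite("pics/w5.png",c["frame"]); P=cloud(c,(R,p)); f=c["frame"]
a=np.radians(5.6-90*0) ; 
# clamp axis angle: use axis as before
yd=np.array([-np.sin(a),np.cos(a)]); xd=np.array([np.cos(a),np.sin(a)]); D=P[...,:2]-np.array([.5835,-.0322]); cy=D@yd; cx=D@xd; z=P[...,2]
B=(f[...,0]>120)&(f[...,2]<70)&(cy<.2)&(cy>.08)&(z>.055); print("sample",B.sum(),np.percentile(cy[B],[1,99]).round(4))
J=(z>.066)&(z<.075)&(cy>.05)&(cy<.15)&(abs(cx)<.035); print("plate",J.sum(),np.percentile(cy[J],[1,99]).round(4))
E
```

```text
t 15.65 p [ 0.5229 -0.0362  0.1223] th -176.2 rad 0.0607 F [-4.03 -4.73  1.69] resist 4.45 radial 4.34 open 0.019 roll/q6 -6.0
[[0, 0.0169, 0.0028, 0, -1], [0, 0.0313, 0.0087, 0, -1], [0, 0.0438, 0.0181, 0, -1], [0, 0.0533, 0.0305, 0, -1], [0, 0.0594, 0.0449, 0, -1], [0, 0.0615, 0.0603, 0, -1], [0, 0.0596, 0.0758, 0, -1], [0, 0.0537, 0.0903, 0, -1], [0, 0.0442, 0.1027, 0, -1], [0, 0.0319, 0.1123, 0, -1], [0, 0.0175, 0.1183, 0, -1], [0, 0.002, 0.1205, 0, -1]]
sample 2866 [0.134  0.1619]
plate 3906 [0.0861 0.1284]
```

View pics/w5.png

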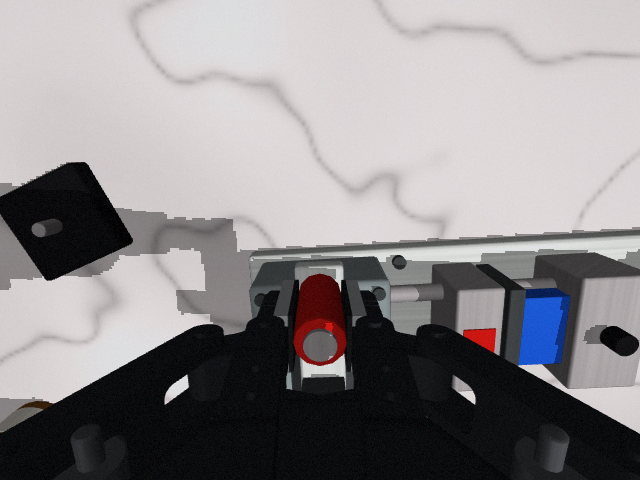

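The plate is now at (513,315) and close to the sample at (543,325), with about 4–5 mm left, so roughly 150–190° to contact. I'll continue in smaller portions.

Emit:
{"method": "apply_moves", "body": {
  "commands": [
    [0, 0.0169, 0.0026, 0, -1],
    [0, 0.0313, 0.0084, 0, -1],
    [0, 0.0438, 0.0178, 0, -1],
    [0, 0.0533, 0.0302, 0, -1],
    [0, 0.0594, 0.0446, 0, -1],
    [0, 0.0615, 0.06, 0, -1],
    [0, 0.0596, 0.0755, 0, -1],
    [0, 0.0537, 0.09, 0, -1]
  ]
}}

```text
time: 16.5
ee_pos: [0.6103, 0.0222, 0.121]
tcp_rot: [-135.4, 89.5, -133.2]
wrist_force: [-9.9, -9.0, -2.6]
opening: 0.019
```

```bash
python3 arc.py 10 12 62.5
```

```text
t 16.5 p [0.6103 0.0222 0.121 ] th 63.8 rad 0.0607 F [-9.95 -9.03 -2.6 ] resist 4.94 radial -12.49 open 0.019 roll/q6 0.0
[[0, -0.0074, 0.0094, 0, -1], [0, -0.0147, 0.0168, 0, -1], [0, -0.0232, 0.0228, 0, -1], [0, -0.0327, 0.0272, 0, -1], [0, -0.0427, 0.03, 0, -1], [0, -0.0531, 0.0309, 0, -1], [0, -0.0635, 0.0301, 0, -1], [0, -0.0736, 0.0274, 0, -1], [0, -0.083, 0.023, 0, -1], [0, -0.0916, 0.0171, 0, -1], [0, -0.099, 0.0098, 0, -1], [0, -0.105, 0.0012, 0, -1]]
```

Emit:
{"method": "apply_moves", "body": {
  "commands": [
    [0, -0.007, 0.0088, 0, -1],
    [0, -0.0147, 0.0164, 0, -1],
    [0, -0.0232, 0.0224, 0, -1]
  ]
}}

```text
time: 16.8
ee_pos: [0.634, 0.0001, 0.121]
tcp_rot: [-141.4, 89.5, -139.1]
wrist_force: [-5.0, 2.3, 0.8]
opening: 0.0187
```

```bash
python3 arc.py 10 6 32.5
```

```text
t 16.8 p [6.34e-01 1.00e-04 1.21e-01] th 32.6 rad 0.0599 F [-4.97  2.3   0.77] resist 4.61 radial -2.95 open 0.0187 roll/q6 -2.1
[[0, -0.0096, 0.0044, 0, -1], [0, -0.0197, 0.0071, 0, -1], [0, -0.03, 0.0081, 0, -1], [0, -0.0404, 0.0072, 0, -1], [0, -0.0505, 0.0046, 0, -1], [0, -0.06, 0.0002, 0, -1]]
```

Emit:
{"method": "apply_moves", "body": {
  "commands": [
    [0, -0.0096, 0.0042, 0, -1],
    [0, -0.0197, 0.0068, 0, -1],
    [0, -0.03, 0.0077, 0, -1]
  ]
}}

```text
time: 17.1
ee_pos: [0.6431, -0.029, 0.1211]
tcp_rot: [-155.5, 89.6, -153.2]
wrist_force: [-5.0, 7.0, 0.1]
opening: 0.019
```

```bash
python3 arc.py 10 6 2.5
```

```text
t 17.1 p [ 0.6431 -0.029   0.1211] th 3.1 rad 0.0597 F [-4.99  7.    0.08] resist 7.26 radial -4.6 open 0.019 roll/q6 -4.8
[[0, -0.011, -0.0008, 0, -1], [0, -0.0211, -0.0035, 0, -1], [0, -0.0305, -0.0078, 0, -1], [0, -0.0391, -0.0138, 0, -1], [0, -0.0465, -0.0211, 0, -1], [0, -0.0525, -0.0297, 0, -1]]
```

Resistance is up from 4.5 to 7.3 N, so the jaw is on the sample. I'll go a bit further.

Emit:
{"method": "apply_moves", "body": {
  "commands": [
    [0, -0.0055, -0.0006, 0, -1],
    [0, -0.011, -0.0012, 0, -1]
  ]
}}

```text
time: 17.3
ee_pos: [0.6427, -0.0393, 0.1212]
tcp_rot: [-177.1, 89.6, -174.7]
wrist_force: [-3.0, 7.3, 0.5]
opening: 0.0194
```

```bash
python3 arc.py 5 3
```

```text
t 17.3 p [ 0.6427 -0.0393  0.1212] th -6.8 rad 0.0596 F [-2.95  7.32  0.53] resist 6.92 radial -3.8 open 0.0194 roll/q6 -5.8
[[0, -0.0051, -0.0009, 0, -1], [0, -0.0101, -0.0023, 0, -1], [0, -0.015, -0.0043, 0, -1]]
```

Emit:
{"method": "apply_moves", "body": {
  "commands": [
    [0, -0.005, -0.001, 0, -1],
    [0, -0.008, -0.0017, 0, -1]
  ]
}}

```text
time: 17.5
ee_pos: [0.6415, -0.0463, 0.1212]
tcp_rot: [154.3, 89.6, 156.7]
wrist_force: [-2.9, 8.6, 0.6]
opening: 0.0189
```

```bash
python3 arc.py 5 1
```

```text
t 17.5 p [ 0.6415 -0.0463  0.1212] th -13.7 rad 0.0597 F [-2.94  8.57  0.61] resist 7.63 radial -4.88 open 0.0189 roll/q6 -6.6
[[0, -0.005, -0.0016, 0, -1]]
```

Emit:
{"method": "apply_moves", "body": {
  "commands": [
    [0, -0.0005, 0, 0, -1],
    [0, -0.001, -0.0002, 0, -1]
  ]
}}

```text
time: 17.7
ee_pos: [0.6415, -0.0464, 0.1212]
tcp_rot: [136.6, 89.6, 139.1]
wrist_force: [-2.2, 7.0, 0.5]
opening: 0.0191
```

```bash
python3 arc.py 5 1
```

```text
t 17.7 p [ 0.6415 -0.0464  0.1212] th -13.8 rad 0.0597 F [-2.21  6.99  0.48] resist 6.26 radial -3.81 open 0.0191 roll/q6 -6.7
[[0, -0.005, -0.0016, 0, -1]]
```

Moving resistance is about 7.6–8 N against 3.5–4.4 N running, so roughly 3.6–4.5 N above running, which is the target. I'll release and lift straight up.

Emit:
{"method": "apply_moves", "body": {
  "commands": [
    [0, 0, 0, 0, 0.3],
    [0, 0, 0, 0, 0.3],
    [0, 0, 0, 0, 0.3],
    [0, 0, 0, 0, 0.3],
    [-0.02, 0, 0, 0, 0.3],
    [-0.05, 0, 0, 0, 0.3],
    [-0.08, 0, 0, 0, 0.3],
    [-0.11, 0, 0.0, 0, 0.3],
    [-0.12, 0, 0, 0, 0.3],
    [-0.12, 0, 0, 0, 0.3]
  ]
}}

```text
time: 18.7
ee_pos: [0.6429, -0.0472, 0.2425]
tcp_rot: [120.2, 89.7, 122.7]
wrist_force: [0.5, 0.2, 0.2]
opening: 0.0554
```

Run:
```python
from h import *
R,p,o=tool(); print(p,o["wrist_force"],o["opening"]); c=cams.camera("wrist"); cv2.imwrite("pics/w6.png",c["frame"]); P=cloud(c,(R,p)); f=c["frame"]
x,y,z=P[...,0],P[...,1],P[...,2]
def rect(n,m):
    X=P[m][:,:2]
    if len(X)<5: return print(n,len(X))
    r=cv2.minAreaRect((X*1000).astype(np.float32)); print(n,len(X),np.round(r[0],1),np.round(r[1],1),round(r[2],1),np.nanmedian(P[m][:,2]).round(4))
n=np.hypot(x-.5835,y+.032)<.08
rect("handle",n&(z>.153)&(z<.162)); rect("block",n&(np.hypot(x-.583,y+.032)<.02)&(z>.141)&(z<.149)); rect("arm",n&(z>.107)&(z<.114))
a=np.radians(5.6); yd=np.array([-np.sin(a),np.cos(a)]); xd=np.array([np.cos(a),np.sin(a)]); D=P[...,:2]-np.array([.5835,-.0322]); cy=D@yd; cx=D@xd
B=(f[...,0]>120)&(f[...,2]<70)&(cy<.2)&(cy>.08)&(z>.055); print("sample",np.percentile(cy[B],[1,99]).round(4))
J=(z>.066)&(z<.075)&(cy>.05)&(cy<.15)&(abs(cx)<.03); print("plate",np.percentile(cy[J],[1,99]).round(4))
```

```text
[ 0.64286869 -0.04715793  0.24249985] [0.46928482 0.20181603 0.24484177] 0.05542686220330829
handle 598 [643.  -35.6] [19.1 19.1] 2.5 0.1575
block 1038 [583.5 -31. ] [22.1 22. ] 85.8 0.1449
arm 1820 [609.7 -33. ] [24.2 89.3] 85.8 0.1104
sample [0.1363 0.1617]
plate [0.091  0.1322]
```

View pics/w6.png

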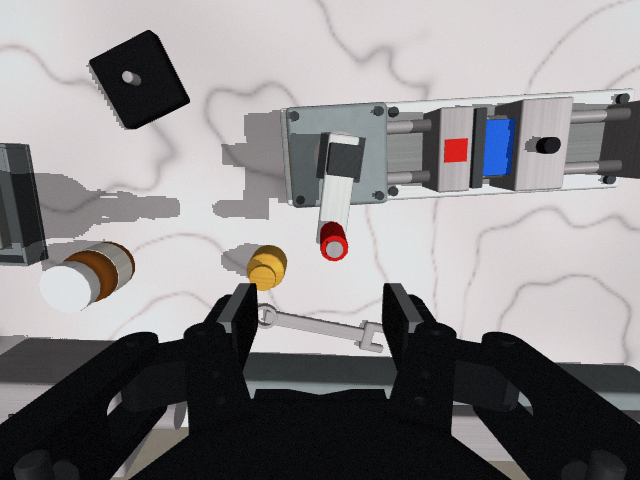

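The crank is seated: block top at 0.145 and arm top at 0.110, seen at (345,155). The jaw plate at (479,147) is against the blue sample at (498,147), and the gripper is clear. Handing in.

```bash
python3 -c "
from workcell import bot
print(bot.job_done())"
```

```text
the job is handed in; nothing more can be done
None
```

I lifted the crank off its stand, seated it on the drive end and wound it clockwise about three turns (roughly 1,095° at the furthest). I then let go, lifted clear and handed the job in at about 19 s.

**Tightness:** Resistance at the handle rose from about 4.4 N running to about 7.6–8 N, roughly 3.5–4.5 N above running. These readings scattered by about 0.5 N, so the estimate is not exact. On release the crank sprang back about 9°, some of which may be socket play. If the jaw gave back all of that, about 2.8 N above running would remain, still above the 2 N limit. I did not measure the tightness after letting go.

**Last checks:** The hub is still fully down, with the arm top at 0.110 m and the block top at 0.145 m, against 0.111 and 0.145 m expected. In the final picture the jaw plate sits against the blue sample. The depth reading there still showed a gap of about 4 mm. I put that down to edge error and trusted the force rise and the picture. The gripper was open and clear with almost no wrist force. The weight, jar and wrench looked unmoved; I did not check the screwdriver and tray separately.

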